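# Nest the sample pans with their handles fanned

## Robot

A 6-joint arm with a two-finger parallel gripper is mounted at the origin on a cart in front of the work surface, level with it; the furniture and walls round the work are solid. World frame = base frame: x ahead of the robot, y to its left, z up, the work surface at z = 0. Lengths are in m, angles in rad, forces in N, time in s.
With the tool pointing down it reaches from about 0.275 to 0.875 m from the base axis. Payload 12.5 kg.
Tool frame: the origin (TCP) lies at the very end of the fingers, on their centre line; the grasp point (between the pads) lies 19 mm behind it (grasp_offset is the z of the grasp point in the tool frame, in m); z points along the fingers, y is the line along which they close (so a half turn about z gives the same grasp; the last joint's range is limited). The gripper opens to 85 mm and grips with 20 to 120 N. Pads are 22 mm wide; open, the fingers measure 114 mm over their backs; the gripper's body (76 mm by 85 mm) begins 54 mm behind the grasp point. The pads swing forward as they close: fully open they stand 13 mm farther back than shut.
Start: joints at [-1.217, 0.351, 1.652, -0, 1.139, -0.085], TCP at [0.234, -0.498, 0.231] pointing down, gripper open.
Joint ranges: [-2.75, 2.75], [-0.79, 2.1], [0.01, 2.65], [-1.57, 4.71], [0.07, 3.14], [-2.87, 2.87]. Speed limits (rad/s): [2.22, 2.22, 2.79, 3.14, 3.14, 3.14].

## Interface

Orientations are given as a unit quaternion [x, y, z, w].
In Python, from rig import get_state, camera, sign_off, grasp_offset gives the robot as it stands. The module is installed in compiled form; this text tells all that it offers.
- The arm moves only by the shell command python3 -m jog 'ROWS' [OPENING]. ROWS is a JSON object whose one key "targets" holds a list of rows, each a list of 6 numbers: the shift along the tool's x, y, z in mm, then the turn, a rotation vector about the tool's x, y, z in degrees. In form: {"targets": [[dx, dy, dz, rx, ry, rz], ...]}. A call has 1 to 12 rows; each row is the pose to reach, as a shift and turn from the pose commanded when the call began, along the tool's axes at that moment; what a row does not reach only later rows make up. A row lasts 1/10 s, in which the tool goes at most 50 mm and 8.59 degrees, less where a joint would pass 70% of its speed; a pose out of reach is approached as far as the arm can. A call with a gripper value outside its range is refused whole. OPENING is the opening, from -1 (shut) to 1 (fully open), set as the call begins (- or left out, the last holds). The fingers move at their own pace and stop on an object; the grip force is fixed at half the most. Time passes only in rows, so rows that repeat a pose let the fingers close. It gives the time, the measured TCP pose, the force, the opening and the grip force at its end, in the units of the state.
- get_state(): the state, without advancing time (a new reading comes with each control period).
- camera(name): name is "scene" or "top"; returns a dict with "img" (420x560x3 uint8, blue, green, red), "mtx" (3x3 intrinsics, pixels), "dist" ([k1, k2, p1, p2, k3] as OpenCV has them; the pictures are not rectified), "world_from_camera" (4x4, takes a point from camera to world coordinates). Camera axes: x right, y down, z forward; pixel columns grow to the right and rows downward; lengths in m; the calibration is good to about 2 mm. A picture is of the moment at which its call begins. There is no depth.
- sign_off(): hands the job in; it is judged then, once.
The state is a dict: "time": time; "joints": joint angles; "joint_velocities": joint speeds; "joint_torque": joint torques, N m; "ee_pos": TCP position; "eef_rot": TCP orientation; "ft_force": force on the tool from outside, world axes, zero at the start; "wrist_torque": the same for the moment, N m; "grip_width": finger opening in m; "grip_force": force on a finger pad.
Only numpy, scipy, OpenCV 4.12 (cv2) and the standard library are available. Lean on these libraries where they do the work, as an engineer would, in place of code of your own. Each camera call takes 0.05 s, during which the arm holds its last target. There are 200 camera calls.

## Task

Put the set of three saucepans away as a nest: take the calibration weight out of the large pan and stand it upright on the bench right beside the middle-sized weight, then lower (do not drop) the medium pan into the large one and the small pan into the medium one, and lastly put the lid on the small pan. Each pan must sit flat on the floor of the one below, so fan the handles like a hand of cards: each handle turned on about 40 degrees from the one beneath it, both steps the same way round. The large pan stays where it stands, and everything else on the bench is left alone.

Things in the scene. Friction and masses are not known exactly. Their poses are not given: they have to be found in the camera images.
- pan_large: Largest of three steel saucepans, loose, a weight standing in it. Origin: underside centre; +x along its handle, +z up. Body 100 mm across, 52 high, wall 2.5, base 6 thick. Level strap at the rim, then a raised black grip 18 wide, 16 tall, centred 64 mm up, 80 to 147 mm from the axis; 260 g. Grips are thicker than the step between nested pans: one handle over another stops a pan seating.
- pan_medium: Middle-sized saucepan of the same make. Origin: underside centre; +x along its handle, +z up. Body 82 mm across, 54 high, wall 2.5, base 6 thick. Level strap at the rim, then a raised black grip 18 wide, 16 tall, centred 66 mm up, 71 to 131 mm from the axis; 180 g. Seated in the large pan its underside is 6 mm above the large pan's, with 6.5 mm play all round.
- pan_small: Smallest saucepan of the same make. Origin: underside centre; +x along its handle, +z up. Body 64 mm across, 56 high, wall 2.5, base 6 thick. Level strap at the rim, then a raised black grip 18 wide, 16 tall, centred 68 mm up, 62 to 114 mm from the axis; 120 g. Seated in the medium pan its underside is 6 mm above the medium pan's, with 6.5 mm play all round.
- pan_medium_grip (a point): Centre of the medium pan's grip section where it is best pinched: 93 mm from the pan's axis along its +x, 66 mm above its underside.
- pan_small_grip (a point): The same point on the small pan: 84 mm from the pan's axis along its +x, 68 mm above its underside.
- pan_lid: Round steel lid of the small pan, 72 mm across, 44 high with its black knob, 60 g, lying knob up. Origin: underside centre, +z up; the flange is up to 10 mm above it. A step below, 50 mm across and 5 deep, drops into the small pan's mouth (59 mm inside); the flange then rests on the rim, the lid's origin 51 mm above the small pan's underside.
- pan_lid_knob (a point): Where to pinch the lid's knob (23 mm across from 22 to 40 mm above the lid's underside): on the axis, 34 mm above the lid's origin.
- weight_big: The largest of three steel calibration weights, 38 mm across and 66 mm high, about 500 g (for gripping it acts as a plain 38 mm cylinder over its whole height); it stands in the large pan and its head shows above the rim. Origin: centre of its underside, +z up.
- weight_mid: The middle calibration weight, 29 mm across and 52 mm high, standing on the bench towards the back left. Origin: centre of its underside. The little weight stands beside it, further back.
- weight_little: The little calibration weight, 23 mm across and 44 mm high, on the bench beside the middle one. Origin: centre of its underside.
- timer: White digital timer, 66 x 66 x 19 mm, lying on its back, a bystander. Origin: centre of its underside.
- ring_cutter: Plain steel ring cutter, open ring 63 mm across and 33 mm high, a bystander. Origin: centre of its underside.
- petri_dish: Covered dish, 63 mm across and 16 mm high, a bystander. Origin: centre of its underside.
- marker: Marker pen, 128 mm long and 15 mm thick, lying on the bench, a bystander. Origin: centre of its underside; +x along the pen.
- ring_cutter_b: Smaller plain steel ring cutter, open ring 46 mm across and 29 mm high, a bystander. Origin: centre of its underside.
There are look-alikes about, which are no part of the job. Leave any turquoise look-alike of the pan_lid alone. What is shaped like the weight_mid but yellow is not meant.

How it is judged:
On the way, in this order (a step that is already met when the one before it is completed fails the run):
1. the big weight stands upright on the bench beside the middle weight, let go (horizontal distance between weight_big and weight_mid below 0.12 m and angle between weight_big's own z axis and vertical below 0.1 rad and height (world z) of weight_big between -0.003 and 0.003 m and contact force between weight_big and the fingers below 0.2 N), for 0.2 s.
2. the medium pan sits flat in the large pan, its handle turned 20 to 65 degrees from the large pan's, let go (horizontal distance between pan_medium and pan_large below 0.014 m and z of pan_medium in the frame of pan_large between 0.003 and 0.009 m and angle between the z axis of pan_medium and the z axis of pan_large, either way round below 0.06 rad and angle between the x axis of pan_medium and the x axis of pan_large, either way round between 0.35 and 1.13 rad and x of pan_medium_grip in the frame of pan_large above 0 m and contact force between pan_medium and the fingers below 0.2 N), for 0.2 s.
3. the small pan sits flat in the medium pan, its handle turned a further 20 to 65 degrees the same way, let go (horizontal distance between pan_small and pan_medium below 0.014 m and z of pan_small in the frame of pan_medium between 0.003 and 0.009 m and angle between the z axis of pan_small and the z axis of pan_medium, either way round below 0.06 rad and angle between the x axis of pan_small and the x axis of pan_medium, either way round between 0.35 and 1.13 rad and x of pan_small_grip in the frame of pan_medium above 0 m and ((y of pan_medium_grip in the frame of pan_large above 0 m and y of pan_small_grip in the frame of pan_medium above 0 m) or (y of pan_medium_grip in the frame of pan_large below 0 m and y of pan_small_grip in the frame of pan_medium below 0 m)) and contact force between pan_small and the fingers below 0.2 N), for 0.2 s.
4. the lid is seated on the small pan (horizontal distance between pan_lid and pan_small below 0.008 m and z of pan_lid in the frame of pan_small between 0.047 and 0.0545 m and angle between the z axis of pan_lid and the z axis of pan_small, either way round below 0.07 rad), for 0.2 s.
At the end, for the whole second after the job is handed in: Large pan within 60 mm of its start; medium flat on its floor, small flat on the medium's (within 3 mm, 0.06 rad); each handle 20 to 65 degrees from the one below, same way round; lid seated on the small pan; big weight upright on the bench within 120 mm of the middle one; all at rest (all of step 4 and horizontal distance between weight_big and weight_mid below 0.12 m and angle between weight_big's own z axis and vertical below 0.1 rad and height (world z) of weight_big between -0.003 and 0.003 m and horizontal distance between pan_medium and pan_large below 0.014 m and z of pan_medium in the frame of pan_large between 0.003 and 0.009 m and angle between the z axis of pan_medium and the z axis of pan_large, either way round below 0.06 rad and angle between the x axis of pan_medium and the x axis of pan_large, either way round between 0.35 and 1.13 rad and x of pan_medium_grip in the frame of pan_large above 0 m and horizontal distance between pan_small and pan_medium below 0.014 m and z of pan_small in the frame of pan_medium between 0.003 and 0.009 m and angle between the z axis of pan_small and the z axis of pan_medium, either way round below 0.06 rad and angle between the x axis of pan_small and the x axis of pan_medium, either way round between 0.35 and 1.13 rad and x of pan_small_grip in the frame of pan_medium above 0 m and ((y of pan_medium_grip in the frame of pan_large above 0 m and y of pan_small_grip in the frame of pan_medium above 0 m) or (y of pan_medium_grip in the frame of pan_large below 0 m and y of pan_small_grip in the frame of pan_medium below 0 m)) and distance of pan_large from where it was at the start of the episode below 0.06 m and angle between pan_large's own z axis and vertical below 0.05 rad and linear speed of each of weight_big, pan_large, pan_medium, pan_small, pan_lid below 0.02 m/s); the robot touches nothing.
It fails at once if the medium pan is dropped or slammed into the pan below instead of being lowered (horizontal distance between pan_medium and pan_large below 0.015 m and z of pan_medium in the frame of pan_large below 0.07 m and linear speed of pan_medium above 0.6 m/s).
It fails at once if the small pan is dropped or slammed into the pan below instead of being lowered (horizontal distance between pan_small and pan_medium below 0.015 m and z of pan_small in the frame of pan_medium below 0.07 m and linear speed of pan_small above 0.6 m/s).
It fails at once if another thing on the bench (a smaller weight, the timer, a ring cutter, the dish or the marker) is displaced by more than 40 mm (distance of any of weight_mid, weight_little, ring_cutter_b, timer, ring_cutter, petri_dish, marker from where it was at the start of the episode above 0.04 m).
It also fails if it takes over 72 s, if anything falls off the work surface, if the arm or the gripper's body presses on something with over 40 N, if the wrist force passes 120 N, or if a joint passes its speed limit or range.

## Working session

There is one attempt and no reset: what is moved stays moved. The work goes in short steps, Python scripts to look and compute and a shell command to move; the robot and the scene stay as the last step left them, time stands still between calls to the robot, and variables do not carry over. Pictures are saved under pics/ and viewed, at most 10 in all, crops included, and the job is handed in when it is done.

```bash
mkdir -p pics; python3 - <<'E'
from rig import get_state,camera,grasp_offset
import cv2,numpy as np
s=get_state();print(s['time'],s['ee_pos'],s['eef_rot'],s['grip_width'],grasp_offset)
for n in('top','scene'):
    c=camera(n);cv2.imwrite(f'pics/{n}0.png',c['img']);print(n,c['mtx'].round(1).tolist(),c['dist'],c['world_from_camera'].round(3).tolist())
E
```

```text
0.0 [ 0.23359307 -0.4975573   0.23073427] [ 9.76030051e-01  2.17634967e-01 -7.21432020e-05 -5.95834508e-04] 0.08547742498868524 -0.0187
top [[385.9, 0.0, 274.2], [0.0, 385.9, 204.8], [0.0, 0.0, 1.0]] [-0.08514048  0.          0.          0.          0.        ] [[0.004, -0.995, 0.098, 0.443], [-1.0, -0.004, 0.001, 0.054], [-0.0, -0.098, -0.995, 1.142], [0.0, 0.0, 0.0, 1.0]]
scene [[503.7, 0.0, 282.7], [0.0, 503.7, 205.2], [0.0, 0.0, 1.0]] [-0.05630113  0.          0.          0.          0.        ] [[-0.779, -0.468, 0.417, 0.027], [-0.627, 0.572, -0.529, 0.697], [0.009, -0.674, -0.739, 0.996], [0.0, 0.0, 0.0, 1.0]]
```

View pics/top0.png

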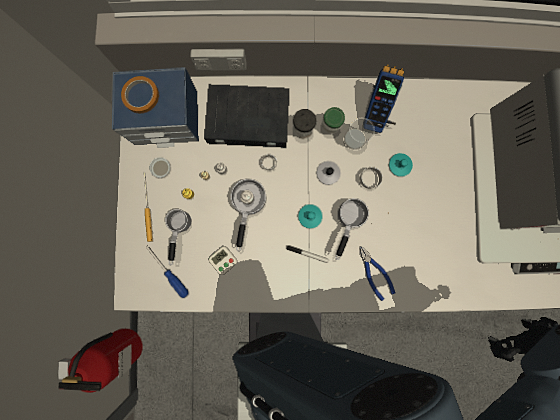

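View pics/scene0.png

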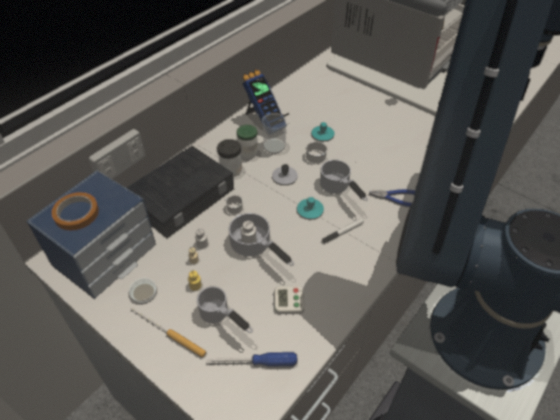

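The top view shows the large pan at about (246,197) with the weight in it, the medium pan at (351,212), the small pan at (178,220) and the steel lid at (328,172). The small weights are near (221,168) and (205,175), with the yellow one at (187,193). All the handles point towards the robot. Next I'll zoom in and measure.

```bash
cat > h.py <<'E'
import cv2,numpy as np
from rig import camera,get_state
def ray(c,u,v,z):
    p=cv2.undistortPoints(np.array([[[u,v]]],float),c['mtx'],c['dist'])[0,0]
    T=c['world_from_camera'];d=T[:3,:3]@[p[0],p[1],1];o=T[:3,3]
    return o+d*(z-o[2])/d[2]
def proj(c,P):
    T=np.linalg.inv(c['world_from_camera'])
    return cv2.projectPoints(np.array(P,float).reshape(-1,3),cv2.Rodrigues(T[:3,:3])[0],T[:3,3],c['mtx'],c['dist'])[0][:,0]
def circ(x,y,z,r):
    a=np.linspace(0,2*np.pi,48);return np.c_[x+r*np.cos(a),y+r*np.sin(a),0*a+z]
def zoom(c,x0,y0,w,h,k,curves=()):
    im=cv2.resize(c['img'][y0:y0+h,x0:x0+w],None,fx=k,fy=k,interpolation=cv2.INTER_CUBIC)
    for P in curves:
        q=((proj(c,P)-[x0-.5,y0-.5])*k).astype(int);cv2.polylines(im,[q.reshape(-1,1,2)],False,(0,0,255),1)
    return im
E
python3 - <<'E'
from h import *
c=camera('top');d=camera('scene')
a=zoom(c,140,150,260,115,3.0);b=zoom(d,130,170,240,120,3.25);b=b[:, :780]
cv2.imwrite('pics/z1.png',cv2.resize(np.vstack([a,b[:255]]),None,fx=1,fy=1))
for n,u,v,z in[('L',246,197,.052),('Lh',239,235,.064),('M',351,212,.054),('Mh',343,245,.066),('S',178,220,.056),('Sh',172,252,.068),('lid',328,172,.04),('w1',221,168,.05),('w2',205,175,.044)]:print(n,ray(c,u,v,z).round(3))
E
```

```text
L [0.572 0.135 0.052]
Lh [0.464 0.152 0.064]
M [ 0.53  -0.164  0.054]
Mh [ 0.437 -0.138  0.066]
S [0.505 0.327 0.056]
Sh [0.415 0.338 0.068]
lid [ 0.648 -0.101  0.04 ]
w1 [0.656 0.208 0.05 ]
w2 [0.637 0.255 0.044]
```

View pics/z1.png

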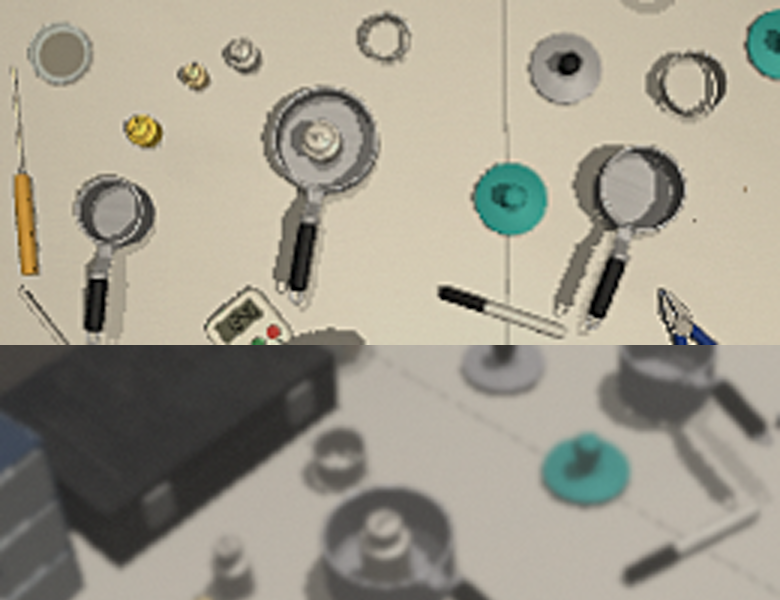

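The zoom shows the steel weight_mid at top (220,168), with the smaller brass little weight at (204,175) and the yellow look-alike at (187,193). The steel lid is at (328,172). I'll fit the pans from their black grips and check the result with overlays.

```bash
cat > fit.py <<'E'
from h import *
# R: rim radius, rim height, grip centre height, grip mid radius
SP={'L':(.050,.052,.064,.1135),'M':(.041,.054,.066,.101),'S':(.032,.056,.068,.088)}
def grip(c,u,v,zb,name,r=24):
    g=c['img'].max(2).astype(int);m=np.zeros(g.shape,np.uint8);m[v-r:v+r,u-r:u+r]=(g[v-r:v+r,u-r:u+r]<62)
    n,l,st,ce=cv2.connectedComponentsWithStats(m);k=1+np.argmax(st[1:,4])
    ys,xs=np.where(l==k);z=zb+SP[name][2]+.005
    P=np.array([ray(c,a,b,z)[:2] for a,b in zip(xs,ys)]);ctr=(P.max(0)+P.min(0))/2*0+P.mean(0)
    w,V=np.linalg.eigh(np.cov((P-ctr).T));d=V[:,1];
    if d[0]>0:d=-d
    return ctr,d,ctr-d*SP[name][3],np.ptp((P-ctr)@d),np.ptp((P-ctr)@V[:,0])
def pan(name,x,y,zb,yaw):
    R,h,gz,gr=SP[name];d=np.array([np.cos(yaw),np.sin(yaw)]);e=np.array([-d[1],d[0]])
    a,b={'L':(.08,.147),'M':(.071,.131),'S':(.062,.114)}[name]
    bx=[np.r_[np.array([x,y])+d*i+e*j*.009,zb+gz+.008] for i,j in[(a,1),(b,1),(b,-1),(a,-1),(a,1)]]
    return [circ(x,y,zb+h,R),circ(x,y,zb+h,R-.0025),np.array(bx)]
E
python3 - <<'E'
from fit import *
c=camera('top');d=camera('scene');cu=[]
for n,u,v,us,vs in[('L',240,234,281,254),('M',342,246,357,188),('S',171,252,238,320)]:
    for cam,a,b in((c,u,v),(d,us,vs)):
        ct,di,o,l,w=grip(cam,a,b,0,n,20);yaw=np.arctan2(di[1],di[0]);print(n,ct.round(4),'org',o.round(4),'yaw',np.degrees(yaw).round(1),l.round(3),w.round(3))
        if cam is c:cu+=pan(n,*o,0,yaw)
x,y,_=ray(c,328.3,172.7,.009);k=ray(c,329.7,171,.04);print('lid',x,y,k)
cu+=[circ(x,y,.009,.036),circ(x,y,.04,.0115)]
b=ray(c,247.3,196.7,.072);print('big',b);cu+=[circ(b[0],b[1],.072,.019)]
m=ray(c,220.3,168.5,.03);print('mid',m);cu+=[circ(m[0],m[1],0,.0145)]
cv2.imwrite('pics/z2.png',np.vstack([zoom(c,140,150,260,115,3,cu),zoom(d,170,150,200,195,1.3,cu) if 0 else cv2.resize(zoom(d,180,150,200,195,1,cu),(1,1))[:0].reshape(0,1,3) if 0 else np.zeros((0,780,3),np.uint8)]))
cv2.imwrite('pics/z3.png',zoom(d,170,130,210,210,2.8,cu))
E
```

```text
L [0.4632 0.1486] org [0.5754 0.1315] yaw 171.4 0.062 0.016
L [0.4852 0.1492] org [0.5941 0.1173] yaw 163.7 0.012 0.008
M [ 0.4358 -0.1331] org [ 0.529  -0.1719] yaw 157.4 0.056 0.016
M [ 0.4368 -0.1295] org [ 0.5308 -0.1663] yaw 158.6 0.049 0.01
S [0.418  0.3386] org [0.5056 0.331 ] yaw 175.0 0.048 0.017
S [0.4132 0.3463] org [0.501  0.3405] yaw 176.2 0.009 0.002
lid 0.651300077090319 -0.10643416489590429 [ 0.65064138 -0.10618617  0.04      ]
big [0.57062947 0.12967472 0.072     ]
mid [0.65852496 0.21287582 0.03      ]
```

View pics/z2.png

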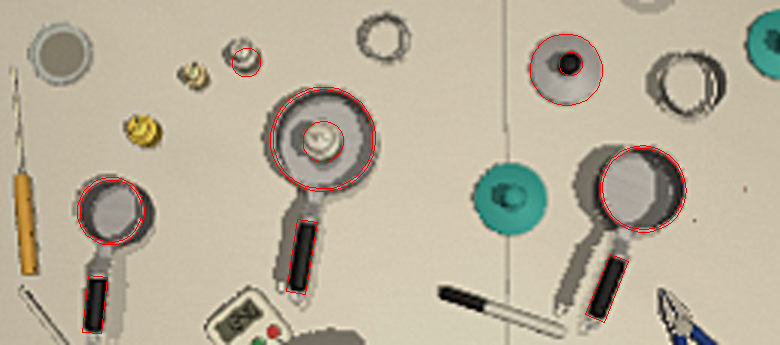

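View pics/z3.png

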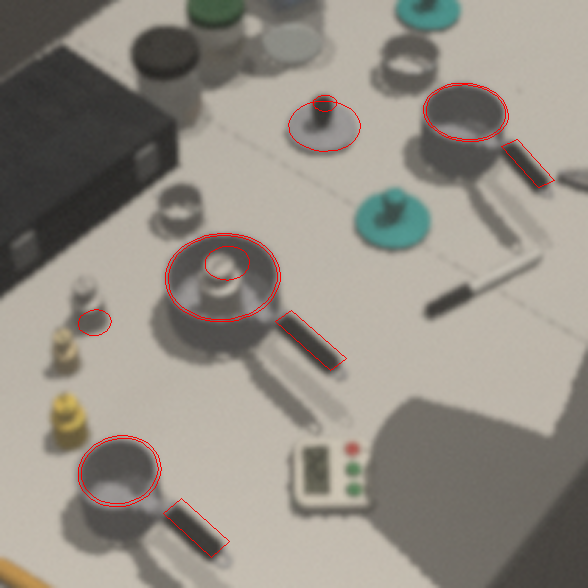

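The overlays fit in both views, to within about 2 px: the pan rims, the grips, the lid and the weight's head. For example, the large rim is at top crop (323,138) and the medium rim at (643,188). The mid weight's base still needs refining, so I'll write the move calculator and do that first.

```bash
cat > go.py <<'E'
import sys,numpy as np
from rig import get_state
from scipy.spatial.transform import Rotation as R
def go(x,y,z,yaw=None):
    s=get_state();r=R.from_quat(s['eef_rot'])
    d=(np.array([x,y,z])-s['ee_pos'])*1000
    M=r.as_matrix();cy=np.degrees(np.arctan2(M[1,0],M[0,0]))
    t=r if yaw is None else R.from_euler('xyz',[180,0,yaw],degrees=True)
    # R.from_euler extrinsic: x flip first, then yaw -> tool z down
    print('t',round(s['time'],1),'row',(r.inv().apply(d)).round(1),(r.inv()*t).as_rotvec(degrees=True).round(1),'yaw',cy.round(1),'j6',s['joints'][5].__round__(2),'w',round(s['grip_width'],4))
if __name__=='__main__':go(*map(float,sys.argv[1:]))
E
python3 - <<'E'
from h import *
c=camera('top');d=camera('scene')
print('big scene',ray(d,170+222/2.8,130+260/2.8,.07))
print('mid base scene',ray(d,170+84/2.8,130+312/2.8,0),'head',ray(d,170+84/2.8,130+283/2.8,.05))
print('mid top head',ray(c,140+238/3,150+46/3,.05),'base',ray(c,140+244/3,150+60/3,.0))
print('case front',ray(c,245,147,0),'little',ray(d,193,254,.02),'ringb',ray(c,268,162.7,.0),'turq',ray(c,310,216,.02))
E
python3 go.py .571 .130 .16 0
```

```text
big scene [0.57571159 0.12929915 0.07      ]
mid base scene [6.72525206e-01 2.10792169e-01 1.11022302e-16] head [0.66285554 0.21251445 0.05      ]
mid top head [0.66391475 0.21299829 0.05      ] base [6.59754215e-01 2.13956273e-01 2.22044605e-16]
case front [0.73064038 0.14361383 0.        ] little [0.64521472 0.25859662 0.02      ] ringb [0.68251637 0.07369283 0.        ] turq [ 0.52097081 -0.05010023  0.02      ]
t 0.4 row [ 572.1 -425.    71.3] [-0.   0.  25.1] yaw 25.1 j6 -0.08 w 0.0852
```

```bash
python3 -m jog '{"targets":[[573,-424,70,0,0,25],[573,-424,70,0,0,25],[573,-424,70,0,0,25],[573,-424,70,0,0,25],[573,-424,70,0,0,25],[573,-424,70,0,0,25],[573,-424,70,0,0,25],[573,-424,70,0,0,25],[573,-424,70,0,0,25],[573,-424,70,0,0,25],[573,-424,70,0,0,25],[573,-424,70,0,0,25]]}' 0.2; python3 go.py .573 .1305 .15 0
```

```text
time: 1.6
ee_pos: [0.5155, 0.0249, 0.1732]
eef_rot: [1.0, 0.001, 0.0, 0.0]
ft_force: [0.0, -0.8, -0.3]
grip_width: 0.0514
grip_force: 0.0
t 1.6 row [  57.8 -105.5   23.2] [ 0.  -0.   0.2] yaw 0.2 j6 1.53 w 0.0514
```

```bash
python3 -m jog '{"targets":[[58,-105,23,0,0,0],[58,-105,23,0,0,0],[58,-105,23,0,0,0],[58,-105,23,0,0,0],[58,-105,23,0,0,0]]}' 0.2; python3 go.py .573 .1305 .036 0; python3 - <<'E'
from h import *
c=camera('top');d=camera('scene');cu=[circ(.5754,.1315,.052,.05),circ(.573,.1305,.072,.019)]
cv2.imwrite('pics/z4.png',np.hstack([zoom(c,190,150,110,110,3.6,cu),zoom(d,190,140,110,110,3.6,cu)]))
E
```

```text
time: 2.1
ee_pos: [0.5722, 0.1278, 0.1499]
eef_rot: [1.0, 0.002, -0.0, 0.0]
ft_force: [-0.5, 0.1, -1.0]
grip_width: 0.0512
grip_force: 0.0
t 2.1 row [  0.9  -2.7 113.9] [0.  0.  0.2] yaw 0.2 j6 1.71 w 0.0512
```

View pics/z4.png

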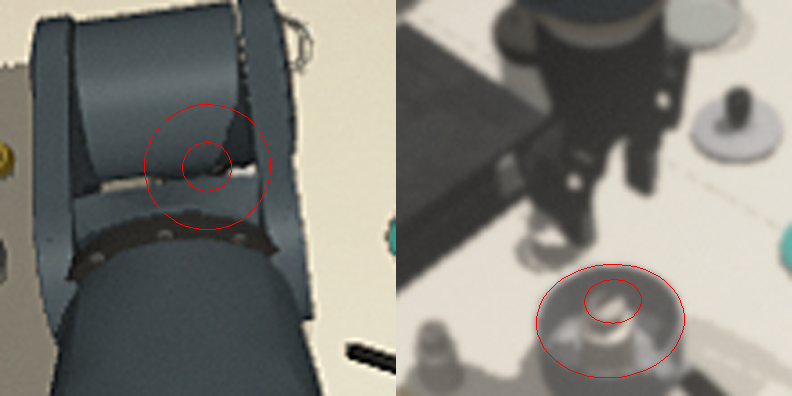

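The arm hides the top view. In the scene view the fingers are above the pan, and the weight's head at (608,308) is close to the predicted circle. I'll go down now.

```bash
python3 -m jog '{"targets":[[1,-2,40,0,0,0],[1,-2,65,0,0,0],[1,-2,75,0,0,0],[1,-2,85,0,0,0],[1,-2,95,0,0,0],[1,-2,105,0,0,0],[1,-2,114,0,0,0],[1,-2,114,0,0,0],[1,-2,114,0,0,0]]}' 0.2; python3 -m jog '{"targets":[[0,0,0,0,0,0],[0,0,0,0,0,0],[0,0,0,0,0,0],[0,0,0,0,0,0],[0,0,0,0,0,0]]}' -0.8;python3 go.py .573 .1305 .13 0
```

```text
time: 3.1
ee_pos: [0.5736, 0.1299, 0.0363]
eef_rot: [1.0, 0.001, 0.0, -0.0]
ft_force: [0.6, 0.5, -0.3]
grip_width: 0.0512
grip_force: 0.0
time: 3.6
ee_pos: [0.5741, 0.1302, 0.0373]
eef_rot: [1.0, 0.001, 0.001, -0.0]
ft_force: [-0.9, 0.8, 5.8]
grip_width: 0.0352
grip_force: 59.3
t 3.6 row [ -1.   -0.4 -92.7] [-0.  -0.1  0.1] yaw 0.1 j6 1.71 w 0.0352
```

```bash
python3 -m jog '{"targets":[[0,0,-10,0,0,0],[0,0,-20,0,0,0],[0,0,-35,0,0,0],[0,0,-55,0,0,0],[0,0,-80,0,0,0],[0,0,-90,0,0,0],[0,0,-90,0,0,0]]}';python3 go.py .665 .143 .126 0;  python3 - <<'E'
from h import *
d=camera('scene');cv2.imwrite('pics/z5.png',zoom(d,150,100,200,200,2.9))
E
```

```text
time: 4.3
ee_pos: [0.5743, 0.13, 0.128]
eef_rot: [1.0, 0.001, 0.002, -0.0]
ft_force: [-0.1, -0.0, -5.6]
grip_width: 0.0351
grip_force: 60.8
t 4.3 row [ 90.8 -12.8   2.3] [-0.  -0.2  0.1] yaw 0.1 j6 1.71 w 0.0351
```

View pics/z5.png

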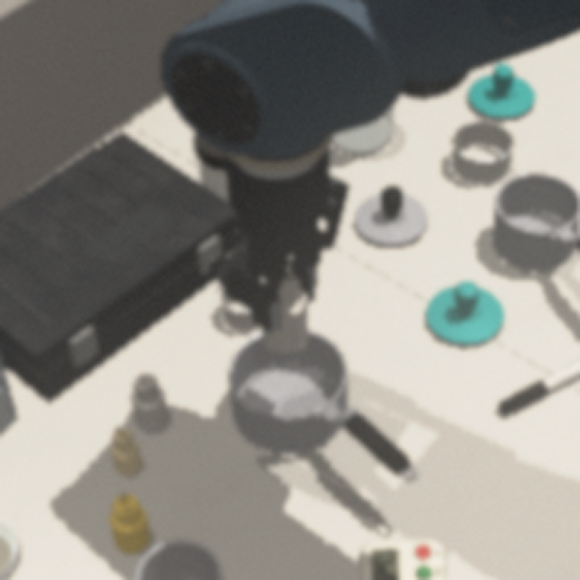

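The weight is held clear of the pan, at scene crop (290,310), and the wrist load of −5.6 N matches it. Next I'll carry it to the bench beside weight_mid.

```bash
python3 -m jog '{"targets":[[30,-4,0,0,0,0],[60,-8,0,0,0,0],[91,-13,0,0,0,0],[91,-13,0,0,0,0],[91,-13,30,0,0,0],[91,-13,55,0,0,0],[91,-13,72,0,0,0],[91,-13,84,0,0,0],[91,-13,88,0,0,0],[91,-13,92,0,0,0],[91,-13,95,0,0,0],[91,-13,95,0,0,0]]}';python3 go.py .665 .143 .031 0
```

```text
time: 5.55
ee_pos: [0.6648, 0.1432, 0.0317]
eef_rot: [1.0, 0.001, 0.001, -0.0]
ft_force: [0.5, -0.4, -4.9]
grip_width: 0.0354
grip_force: 60.8
t 5.5 row [0.2 0.2 0.7] [-0.  -0.1  0.1] yaw 0.1 j6 1.71 w 0.0354
```

```bash
python3 -m jog '{"targets":[[0,0,1,0,0,0],[0,0,1,0,0,0]]}'; python3 -m jog '{"targets":[[0,0,0.7,0,0,0],[0,0,0.7,0,0,0]]}'
```

```text
time: 5.75
ee_pos: [0.6651, 0.1432, 0.0314]
eef_rot: [1.0, 0.001, 0.001, -0.0]
ft_force: [-1.7, -0.6, 3.3]
grip_width: 0.0352
grip_force: 61.6
time: 5.95
ee_pos: [0.6653, 0.1432, 0.0313]
eef_rot: [1.0, 0.001, 0.001, -0.0]
ft_force: [-3.3, 0.3, 10.1]
grip_width: 0.035
grip_force: 62.2
```

```bash
python3 -m jog '{"targets":[[0,0,0,0,0,0],[0,0,0,0,0,0],[0,0,0,0,0,0],[0,0,0,0,0,0],[0,0,-15,0,0,0],[0,0,-35,0,0,0],[0,0,-60,0,0,0],[0,0,-100,0,0,0],[0,0,-130,0,0,0],[0,0,-130,0,0,0]]}' 0.12; python3 go.py .4431 -.1363 .13 -22.6
```

```text
time: 6.95
ee_pos: [0.6666, 0.1435, 0.1657]
eef_rot: [1.0, 0.001, 0.004, -0.001]
ft_force: [-0.1, -0.8, 0.5]
grip_width: 0.048
grip_force: 0.0
t 7.0 row [-224.5  279.2   33.5] [-0.2 -0.5 22.7] yaw 0.1 j6 1.71 w 0.048
```

```bash
python3 -m jog '{"targets":[[-224,279,33,0,0,22.7],[-224,279,33,0,0,22.7],[-224,279,33,0,0,22.7],[-224,279,33,0,0,22.7],[-224,279,33,0,0,22.7],[-224,279,33,0,0,22.7],[-224,279,33,0,0,22.7],[-224,279,33,0,0,22.7],[-224,279,33,0,0,22.7],[-224,279,33,0,0,22.7],[-224,279,33,0,0,22.7]]}' 0; python3 go.py .4431 -.1363 .047 -22.6;python3 - <<'E'
from fit import *
c=camera('top');d=camera('scene');cu=pan('M',.529,-.1719,0,np.radians(157.4))
cu2=[circ(.665,.143,.066,.019),circ(.665,.143,.0,.019)]
cv2.imwrite('pics/z6.png',np.hstack([zoom(c,190,150,110,120,3.5,cu2),zoom(d,290,130,110,120,3.5,cu)]))
E
```

```text
time: 8.05
ee_pos: [0.4421, -0.1356, 0.1267]
eef_rot: [0.981, -0.195, 0.0, -0.0]
ft_force: [0.1, -0.1, 0.4]
grip_width: 0.0426
grip_force: 0.0
t 8.1 row [ 1.2  0.3 79.7] [-0.  -0.   0.1] yaw -22.5 j6 1.56 w 0.0426
```

View pics/z6.png

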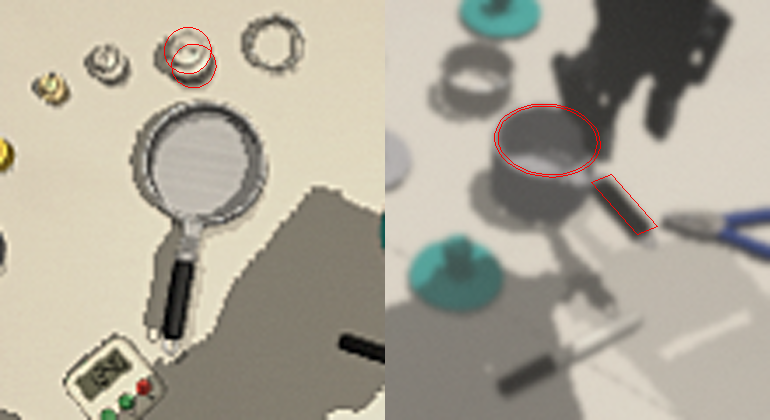

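The weight stands upright beside weight_mid, at crop (188,58), and the pan fit agrees in the scene view. Next I'll grasp the medium handle.

```bash
python3 -m jog '{"targets":[[1,0,30,0,0,0],[1,0,50,0,0,0],[1,0,65,0,0,0],[1,0,75,0,0,0],[1,0,80,0,0,0],[1,0,80,0,0,0]]}' 0; python3 -m jog '{"targets":[[0,0,0,0,0,0],[0,0,0,0,0,0],[0,0,0,0,0,0],[0,0,0,0,0,0],[0,0,0,0,0,0],[0,0,0,0,0,0]]}' -1;python3 go.py .4431 -.1363 .13 -22.6
```

```text
time: 8.75
ee_pos: [0.4422, -0.1366, 0.0463]
eef_rot: [0.981, -0.195, -0.0, -0.0]
ft_force: [-0.0, 0.4, 0.1]
grip_width: 0.043
grip_force: 0.0
time: 9.35
ee_pos: [0.4423, -0.1368, 0.0469]
eef_rot: [0.981, -0.196, 0.0, 0.0]
ft_force: [-1.8, 2.0, 6.8]
grip_width: 0.0168
grip_force: 61.9
t 9.3 row [  0.6  -0.8 -83.1] [-0. -0.  0.] yaw -22.6 j6 1.56 w 0.0168
```

```bash
python3 -m jog '{"targets":[[0,0,-5,0,0,0],[0,0,-12,0,0,0],[0,0,-22,0,0,0],[0,0,-35,0,0,0],[0,0,-50,0,0,0],[0,0,-65,0,0,0],[0,0,-80,0,0,0],[0,0,-92,0,0,0],[0,0,-100,0,0,0],[0,0,-100,0,0,0],[0,0,-100,0,0,0]]}';python3 - <<'E'
from fit import *
c=camera('top');d=camera('scene');s=get_state();print(s['ft_force'],s['wrist_torque'],s['ee_pos'])
dz=s['ee_pos'][2]-.0469
cu=pan('M',.529,-.1719,dz,np.radians(157.4))
cv2.imwrite('pics/z7.png',np.hstack([zoom(c,290,150,110,120,3.5,cu),zoom(d,290,80,110,120,3.5,cu)]))
E
python3 go.py .496 .083 .147 31.4
```

```text
time: 10.45
ee_pos: [0.4419, -0.1367, 0.1462]
eef_rot: [0.981, -0.196, -0.0, -0.0]
ft_force: [-0.9, -0.6, -2.0]
grip_width: 0.0172
grip_force: 60.8
[ 0.99235706 -0.21674808 -2.15091845] [0.05523439 0.19387691 0.00115924] [ 0.44171366 -0.13667614  0.14589972]
t 10.6 row [ -34.1 -223.7   -1.1] [ -0.    0.1 -54. ] yaw -22.6 j6 1.56 w 0.0169
```

View pics/z7.png

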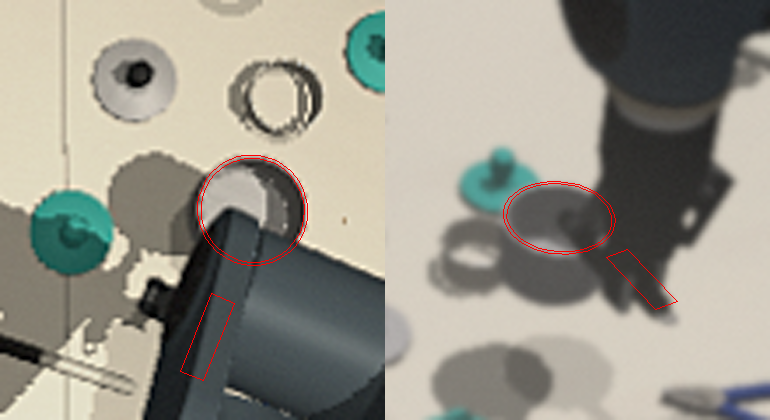

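The medium pan is up, and both views match a level pan: the rim is at crop (252,210) in top and (558,218) in scene. I'll check numerically that the large pan has not moved while I swing the medium one over it.

```bash
python3 - <<'E'
from fit import *
c=camera('top')
ct,di,o,l,w=grip(c,240,234,0,'L',20);print(ct,o,np.degrees(np.arctan2(di[1],di[0])),l,w)
E
python3 -m jog '{"targets":[[-2,-12,-8,0,0,-3],[-5,-34,-10,0,0,-8],[-9,-58,-10,0,0,-14],[-13,-84,-10,0,0,-20],[-17,-110,-10,0,0,-26],[-21,-136,-10,0,0,-32],[-25,-162,-10,0,0,-38],[-28,-186,-10,0,0,-44],[-31,-206,-10,0,0,-49],[-33,-219,-10,0,0,-52],[-34,-224,-10,0,0,-54],[-34,-224,-10,0,0,-54]]}'; python3 go.py .4961 .082 .147 31.4
```

```text
[0.46307736 0.14847899] [0.57519972 0.13084875] 171.06391471558234 0.06147043872160035 0.015518851149392074
time: 11.8
ee_pos: [0.4965, 0.0834, 0.1565]
eef_rot: [0.962, 0.272, -0.0, 0.0]
ft_force: [-0.2, -0.4, -1.7]
grip_width: 0.0168
grip_force: 60.8
t 11.8 row [-1.1  1.   9.5] [-0.   0.   0.1] yaw 31.5 j6 1.09 w 0.0168
```

```bash
python3 -m jog '{"targets":[[-1,1,10,0,0,0],[-1,1,24,0,0,0],[-1,1,36,0,0,0],[-1,1,44,0,0,0],[-1,1,50,0,0,0],[-1,1,50,0,0,0],[-1,1,53,0,0,0],[-1,1,56,0,0,0],[-1,1,59,0,0,0],[-1,1,62,0,0,0],[-1,1,65,0,0,0],[-1,1,65,0,0,0]]}'; python3 -m jog '{"targets":[[0,0,3,0,0,0],[0,0,6,0,0,0],[0,0,9,0,0,0],[0,0,12,0,0,0],[0,0,12,0,0,0]]}'; python3 go.py .4961 .082 .053 31.4
```

```text
time: 13.0
ee_pos: [0.4961, 0.0817, 0.0911]
eef_rot: [0.963, 0.271, -0.0, -0.0]
ft_force: [0.5, 0.1, -1.7]
grip_width: 0.0172
grip_force: 60.8
time: 13.5
ee_pos: [0.496, 0.0817, 0.079]
eef_rot: [0.963, 0.271, -0.0, -0.0]
ft_force: [-0.4, -0.5, -2.2]
grip_width: 0.0169
grip_force: 60.8
t 13.5 row [ 0.2 -0.2 26. ] [-0.  0.  0.] yaw 31.4 j6 1.09 w 0.0169
```

```bash
python3 -m jog '{"targets":[[0,0,4,0,0,0],[0,0,8,0,0,0],[0,0,12,0,0,0],[0,0,16,0,0,0],[0,0,19,0,0,0],[0,0,22,0,0,0],[0,0,22,0,0,0]]}'; python3 -m jog '{"targets":[[0,0,1,0,0,0],[0,0,2,0,0,0],[0,0,2,0,0,0]]}'; python3 -m jog '{"targets":[[0,0,1,0,0,0],[0,0,1,0,0,0]]}';python3 go.py .4961 .082 .053 31.4
```

```text
time: 14.2
ee_pos: [0.4961, 0.0817, 0.0571]
eef_rot: [0.963, 0.271, -0.0, -0.0]
ft_force: [-0.4, 0.7, -1.4]
grip_width: 0.0168
grip_force: 60.8
time: 14.5
ee_pos: [0.4963, 0.0817, 0.0555]
eef_rot: [0.963, 0.271, 0.0, 0.0]
ft_force: [0.3, -0.9, -2.6]
grip_width: 0.0169
grip_force: 60.8
time: 14.7
ee_pos: [0.4962, 0.0817, 0.0544]
eef_rot: [0.963, 0.271, -0.0, -0.0]
ft_force: [0.1, 0.5, -2.0]
grip_width: 0.0169
grip_force: 60.8
t 14.7 row [ 0.  -0.3  1.4] [-0.  0.  0.] yaw 31.4 j6 1.09 w 0.0169
```

```bash
python3 -m jog '{"targets":[[0,0,1,0,0,0],[0,0,1,0,0,0]]}'; python3 -m jog '{"targets":[[0,0,0.7,0,0,0],[0,0,0.7,0,0,0]]}'; python3 -m jog '{"targets":[[0,0,0.7,0,0,0],[0,0,0.7,0,0,0]]}'
```

```text
time: 14.9
ee_pos: [0.4963, 0.0817, 0.0535]
eef_rot: [0.963, 0.271, 0.0, 0.0]
ft_force: [-0.6, -0.9, -0.9]
grip_width: 0.0168
grip_force: 61.0
time: 15.1
ee_pos: [0.4963, 0.0816, 0.0532]
eef_rot: [0.963, 0.271, 0.0, 0.0]
ft_force: [-4.3, -2.0, 5.7]
grip_width: 0.0172
grip_force: 61.9
time: 15.3
ee_pos: [0.496, 0.0814, 0.0528]
eef_rot: [0.963, 0.271, -0.0, 0.0]
ft_force: [-6.8, -4.4, 13.7]
grip_width: 0.017
grip_force: 63.0
```

```bash
python3 -m jog '{"targets":[[0,0,-0.7,0,0,0],[0,0,-0.7,0,0,0],[0,0,-0.7,0,0,0],[0,0,-0.7,0,0,0],[0,0,-0.7,0,0,0],[0,0,-10,0,0,0],[0,0,-25,0,0,0],[0,0,-50,0,0,0],[0,0,-80,0,0,0],[0,0,-100,0,0,0],[0,0,-100,0,0,0]]}' -0.25; python3 go.py .4219 .3383 .14 -5
```

```text
time: 16.4
ee_pos: [0.4977, 0.0818, 0.1552]
eef_rot: [0.963, 0.271, 0.003, 0.001]
ft_force: [0.3, 0.0, 0.4]
grip_width: 0.032
grip_force: 0.0
t 16.4 row [  69.1 -258.4   14.9] [ 0.  -0.3 36.4] yaw 31.4 j6 1.09 w 0.032
```

```bash
python3 -m jog '{"targets":[[69,-258,15,0,0,36.4],[69,-258,15,0,0,36.4],[69,-258,15,0,0,36.4],[69,-258,15,0,0,36.4],[69,-258,15,0,0,36.4],[69,-258,15,0,0,36.4],[69,-258,15,0,0,36.4],[69,-258,15,0,0,36.4],[69,-258,15,0,0,36.4]]}' 0; python3 go.py .4219 .3383 .049 -5;python3 - <<'E'
from fit import *
c=camera('top');d=camera('scene')
yaw=np.radians(211.4);g=np.array([.5753,.1312])+.101*np.array([np.cos(yaw),np.sin(yaw)])
for cam in(c,d):
  for n,zb,P in(('M',.006,[*g,.077]),('L',0,[.463,.1485,.069])):
    u,v=proj(cam,[P])[0].astype(int)
    try:
        ct,di,o,l,w=grip(cam,u,v,zb,n,18);print(n,u,v,ct.round(4),o.round(4),np.degrees(np.arctan2(di[1],di[0])).round(1),l.round(3),w.round(3))
    except Exception as e:print(n,e)
cu=pan('M',.5753,.1312,.006,yaw)+pan('L',.5753,.1312,0,np.radians(171.3))
cv2.imwrite('pics/z8.png',np.hstack([zoom(c,190,140,110,120,3.5,cu),zoom(d,200,170,110,120,3.5,cu)]))
E
```

```text
time: 17.3
ee_pos: [0.4206, 0.337, 0.1368]
eef_rot: [0.999, -0.044, -0.0, 0.0]
ft_force: [0.6, -0.5, 0.8]
grip_width: 0.0428
grip_force: 0.0
t 17.3 row [ 1.2 -1.5 87.8] [0. 0. 0.] yaw -5.0 j6 2.25 w 0.0428
M 265 225 [0.4896 0.0789] [0.5756 0.1318] -148.4 0.055 0.016
L 240 235 [0.4632 0.1486] [0.5754 0.1315] 171.4 0.062 0.016
M 290 225 [0.5113 0.0713] [ 0.5246 -0.0288] 97.6 0.138 0.089
L 280 251 [0.5002 0.1359] [0.5876 0.0636] 140.4 0.078 0.07
```

The medium pan is in at (0.5756, 0.1318), turned 40° from the large pan, which has not moved. Next I'll grasp the small pan.

```bash
python3 -m jog '{"targets":[[1,-1,30,0,0,0],[1,-1,50,0,0,0],[1,-1,68,0,0,0],[1,-1,80,0,0,0],[1,-1,88,0,0,0],[1,-1,88,0,0,0],[1,-1,88,0,0,0]]}' 0; python3 -m jog '{"targets":[[0,0,0,0,0,0],[0,0,0,0,0,0],[0,0,0,0,0,0],[0,0,0,0,0,0],[0,0,0,0,0,0],[0,0,0,0,0,0]]}' -1;python3 go.py .4219 .3383 .049 -5;  python3 -m jog '{"targets":[[0,0,-5,0,0,0],[0,0,-12,0,0,0],[0,0,-22,0,0,0],[0,0,-35,0,0,0],[0,0,-50,0,0,0],[0,0,-65,0,0,0],[0,0,-80,0,0,0],[0,0,-95,0,0,0],[0,0,-105,0,0,0],[0,0,-110,0,0,0],[0,0,-110,0,0,0]]}';python3 - <<'E'
from fit import *
c=camera('top');d=camera('scene');s=get_state();print(s['ft_force'],s['wrist_torque'],s['ee_pos'])
cu=pan('S',.5056,.331,.11,np.radians(175))
cv2.imwrite('pics/z9.png',np.hstack([zoom(c,120,150,110,120,3.5,cu),zoom(d,170,200,110,120,3.5,cu)]))
E
```

```text
time: 18.1
ee_pos: [0.422, 0.3388, 0.0496]
eef_rot: [0.999, -0.043, 0.0, -0.0]
ft_force: [0.0, 0.1, 1.0]
grip_width: 0.0425
grip_force: 0.0
time: 18.7
ee_pos: [0.4218, 0.339, 0.0496]
eef_rot: [0.999, -0.043, 0.0, -0.0]
ft_force: [-1.7, 0.3, 5.5]
grip_width: 0.017
grip_force: 62.9
t 18.7 row [0.2 0.7 0.6] [-0. -0.  0.] yaw -5.0 j6 2.25 w 0.017
time: 19.8
ee_pos: [0.4218, 0.3388, 0.1598]
eef_rot: [0.999, -0.043, 0.0, -0.0]
ft_force: [-0.2, 0.3, -2.1]
grip_width: 0.0168
grip_force: 62.1
[-0.24137667 -0.19010954 -1.55894607] [0.02392481 0.0611185  0.03186612] [0.42142912 0.33857411 0.15871548]
```

```bash
python3 go.py .5489 .052 .165 71.5;python3 go.py .5489 .052 .165 71.5 >/dev/null
```

```text
t 19.9 row [151.8 274.5  -6.3] [ -0.    0.  -76.5] yaw -5.0 j6 2.25 w 0.017
```

```bash
python3 -m jog '{"targets":[[5,9,-4,0,0,-3],[15,27,-6,0,0,-8],[28,50,-6,0,0,-15],[42,76,-6,0,0,-22],[57,103,-6,0,0,-29],[73,132,-6,0,0,-36],[88,160,-6,0,0,-43],[104,188,-6,0,0,-50],[119,215,-6,0,0,-57],[132,239,-6,0,0,-64],[143,259,-6,0,0,-70],[150,271,-6,0,0,-75]]}'; python3 -m jog '{"targets":[[0,0,0,0,0,0],[0,0,0,0,0,0]]}';python3 go.py .5489 .052 .165 71.5;python3 - <<'E'
from fit import *
c=camera('top')
ct,di,o,l,w=grip(c,265,225,.006,'M',18);print(ct.round(4),o.round(4),np.degrees(np.arctan2(di[1],di[0])).round(1),l.round(3),w.round(3))
E
```

```text
time: 21.1
ee_pos: [0.5479, 0.0542, 0.1643]
eef_rot: [0.818, 0.575, -0.001, -0.0]
ft_force: [-0.0, 0.4, -1.8]
grip_width: 0.0171
grip_force: 62.0
time: 21.3
ee_pos: [0.5472, 0.056, 0.1645]
eef_rot: [0.82, 0.573, -0.0, -0.0]
ft_force: [-0.9, 1.1, -1.0]
grip_width: 0.0168
grip_force: 62.1
t 21.3 row [-3.1  2.9 -0.5] [-0.1  0.  -1.6] yaw 69.9 j6 0.37 w 0.0168
[0.4743 0.0891] [ 0.5023 -0.008 ] 106.1 0.105 0.057
```

```bash
python3 -m jog '{"targets":[[-3,3,6,0,0,-1.6],[-3,3,18,0,0,-1.6],[-3,3,28,0,0,-1.6],[-3,3,36,0,0,-1.6],[-3,3,41,0,0,-1.6],[-3,3,41,0,0,-1.6],[-3,3,44,0,0,-1.6],[-3,3,47,0,0,-1.6],[-3,3,50,0,0,-1.6],[-3,3,53,0,0,-1.6],[-3,3,56,0,0,-1.6],[-3,3,56,0,0,-1.6]]}'; python3 -m jog '{"targets":[[0,0,3,0,0,0],[0,0,6,0,0,0],[0,0,9,0,0,0],[0,0,12,0,0,0],[0,0,12,0,0,0]]}'; python3 go.py .5489 .052 .0616 71.5
```

```text
time: 22.55
ee_pos: [0.5493, 0.0519, 0.1087]
eef_rot: [0.811, 0.585, -0.0, -0.0]
ft_force: [0.4, 0.4, -0.7]
grip_width: 0.0167
grip_force: 62.1
time: 23.05
ee_pos: [0.5492, 0.0519, 0.0966]
eef_rot: [0.811, 0.585, -0.0, -0.0]
ft_force: [0.0, -0.4, -1.0]
grip_width: 0.0169
grip_force: 62.1
t 23.1 row [-0.  -0.3 35. ] [-0.   0.   0.1] yaw 71.6 j6 0.33 w 0.0169
```

```bash
python3 -m jog '{"targets":[[0,0,4,0,0,0],[0,0,8,0,0,0],[0,0,12,0,0,0],[0,0,16,0,0,0],[0,0,20,0,0,0],[0,0,24,0,0,0],[0,0,27,0,0,0],[0,0,30,0,0,0],[0,0,32,0,0,0],[0,0,32,0,0,0],[0,0,32,0,0,0]]}'; python3 -m jog '{"targets":[[0,0,1.5,0,0,0],[0,0,1.5,0,0,0],[0,0,1.5,0,0,0]]}'; python3 -m jog '{"targets":[[0,0,1,0,0,0],[0,0,1,0,0,0],[0,0,1,0,0,0]]}'; python3 go.py .5489 .052 .0616 71.5
```

```text
time: 24.15
ee_pos: [0.5495, 0.052, 0.0652]
eef_rot: [0.811, 0.585, 0.0, 0.0]
ft_force: [0.3, 0.5, -1.9]
grip_width: 0.0169
grip_force: 62.1
time: 24.45
ee_pos: [0.5495, 0.052, 0.0636]
eef_rot: [0.811, 0.585, -0.0, -0.0]
ft_force: [-0.9, 1.0, -1.5]
grip_width: 0.0167
grip_force: 62.1
time: 24.75
ee_pos: [0.5495, 0.0519, 0.0626]
eef_rot: [0.811, 0.585, -0.0, -0.0]
ft_force: [-0.4, 0.3, -0.9]
grip_width: 0.0167
grip_force: 62.1
t 24.8 row [-0.1 -0.6  1. ] [-0.   0.   0.1] yaw 71.6 j6 0.33 w 0.0167
```

```bash
python3 -m jog '{"targets":[[0,0,0.8,0,0,0],[0,0,0.8,0,0,0]]}'; python3 -m jog '{"targets":[[0,0,0.7,0,0,0],[0,0,0.7,0,0,0]]}'; python3 -m jog '{"targets":[[0,0,0.5,0,0,0],[0,0,0.5,0,0,0]]}'
```

```text
time: 24.95
ee_pos: [0.5496, 0.0519, 0.062]
eef_rot: [0.811, 0.585, 0.0, 0.0]
ft_force: [-0.6, 0.5, 2.0]
grip_width: 0.0167
grip_force: 62.5
time: 25.15
ee_pos: [0.5496, 0.0516, 0.0617]
eef_rot: [0.811, 0.585, 0.0, 0.0]
ft_force: [-2.7, -3.8, 8.6]
grip_width: 0.0169
grip_force: 63.4
time: 25.35
ee_pos: [0.5496, 0.0514, 0.0615]
eef_rot: [0.811, 0.585, -0.0, 0.0]
ft_force: [-5.1, -4.9, 12.2]
grip_width: 0.017
grip_force: 64.0
```

```bash
python3 -m jog '{"targets":[[0,0,-0.6,0,0,0],[0,0,-0.6,0,0,0],[0,0,-0.6,0,0,0],[0,0,-0.6,0,0,0],[0,0,-0.6,0,0,0],[0,0,-10,0,0,0],[0,0,-25,0,0,0],[0,0,-50,0,0,0],[0,0,-80,0,0,0],[0,0,-100,0,0,0],[0,0,-100,0,0,0]]}' -0.25; python3 go.py .651 -.1063 .1 0
```

```text
time: 26.45
ee_pos: [0.5509, 0.052, 0.1639]
eef_rot: [0.811, 0.585, 0.002, 0.002]
ft_force: [0.6, -0.6, 0.2]
grip_width: 0.0319
grip_force: 0.0
t 26.4 row [-118.8  144.5   64.5] [ 0.2 -0.3 71.6] yaw 71.6 j6 0.33 w 0.0319
```

```bash
python3 -m jog '{"targets":[[-60,72,20,0,0,71.6],[-119,144,40,0,0,71.6],[-119,144,64,0,0,71.6],[-119,144,64,0,0,71.6],[-119,144,64,0,0,71.6],[-119,144,64,0,0,71.6],[-119,144,64,0,0,71.6],[-119,144,64,0,0,71.6],[-119,144,64,0,0,71.6],[-119,144,64,0,0,71.6],[-119,144,64,0,0,71.6]]}' 0.05; python3 go.py .651 -.1063 .015 0;python3 - <<'E'
from fit import *
c=camera('top');d=camera('scene')
for n,zb,yaw in(('S',.012,251.5),('M',.006,211.6),('L',0,171.4)):
    a=np.radians(yaw);g=np.array([.5756,.1318])+SP[n][3]*np.array([np.cos(a),np.sin(a)])
    u,v=proj(c,[[*g,zb+SP[n][2]]])[0].astype(int)
    ct,di,o,l,w=grip(c,u,v,zb,n,15);y=np.degrees(np.arctan2(di[1],di[0]));print(n,o.round(4),y.round(1),l.round(3),w.round(3))
cu=pan('S',.5756,.1318,.012,np.radians(251.5))+pan('M',.5756,.1318,.006,np.radians(211.6))
cv2.imwrite('pics/z10.png',np.hstack([zoom(c,190,140,110,120,3.5,cu),zoom(d,200,150,110,120,3.5,cu)]))
E
```

```text
time: 27.55
ee_pos: [0.6484, -0.1063, 0.0961]
eef_rot: [1.0, 0.001, -0.0, -0.0]
ft_force: [-0.2, -0.3, -0.4]
grip_width: 0.0446
grip_force: 0.0
t 27.6 row [ 2.7  0.  81.1] [-0.   0.   0.2] yaw 0.2 j6 1.33 w 0.0446
S [0.5733 0.1328] -107.3 0.047 0.017
M [0.5758 0.1306] -148.8 0.056 0.017
L [0.575  0.1289] 170.5 0.062 0.017
```

View pics/z10.png

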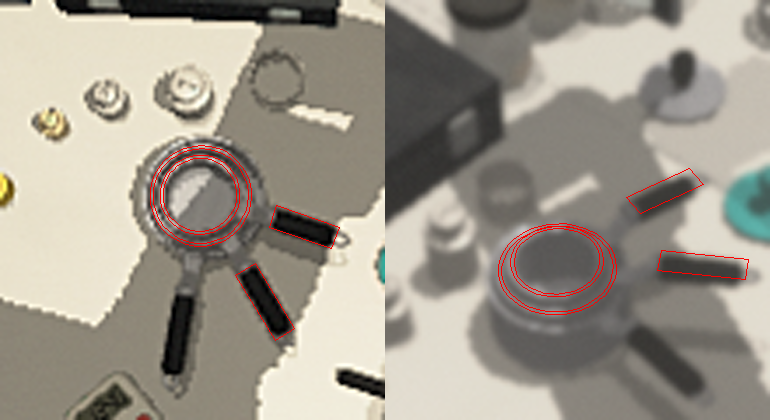

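The handles are fanned evenly. In top crop the grips are at (178,335), (265,300) and (305,226), and the small rim is centred at (200,195), matching the prediction. Next is the lid.

```bash
python3 -m jog '{"targets":[[2.5,0,30,0,0,0],[2.5,0,50,0,0,0],[2.5,0,64,0,0,0],[2.5,0,74,0,0,0],[2.5,0,80,0,0,0],[2.5,0,80,0,0,0],[2.5,0,80,0,0,0]]}' 0.05; python3 -m jog '{"targets":[[0,0,0,0,0,0],[0,0,0,0,0,0],[0,0,0,0,0,0],[0,0,0,0,0,0],[0,0,0,0,0,0],[0,0,0,0,0,0]]}' -1;python3 go.py .651 -.1063 .016 0
```

```text
time: 28.35
ee_pos: [0.6516, -0.1065, 0.0173]
eef_rot: [1.0, 0.0, 0.0, 0.0]
ft_force: [-0.4, -0.3, -0.0]
grip_width: 0.0449
grip_force: 0.0
time: 28.95
ee_pos: [0.6516, -0.1066, 0.0175]
eef_rot: [1.0, 0.0, 0.001, 0.0]
ft_force: [-0.5, -0.6, 6.6]
grip_width: 0.0197
grip_force: 58.6
t 28.9 row [-0.6 -0.3  1.5] [ 0.  -0.1  0. ] yaw 0.0 j6 1.34 w 0.0197
```

```bash
python3 -m jog '{"targets":[[0,0,-6,0,0,0],[0,0,-16,0,0,0],[0,0,-30,0,0,0],[0,0,-50,0,0,0],[0,0,-75,0,0,0],[0,0,-100,0,0,0],[0,0,-115,0,0,0],[0,0,-120,0,0,0],[0,0,-120,0,0,0]]}';python3 go.py .576 .1322 .137 0; python3 - <<'E'
from fit import *
c=camera('top')
im=c['img'];
for th in(50,62,75):
  for n,zb,yaw in(('S',.012,251.5),('M',.006,211.6),('L',0,171.4)):
    a=np.radians(yaw);g=np.array([.5756,.1318])+SP[n][3]*np.array([np.cos(a),np.sin(a)])
    u,v=proj(c,[[*g,zb+SP[n][2]]])[0].astype(int)
    c['img']=np.clip(im.astype(int)+62-th,0,255)
    ct,di,o,l,w=grip(c,u,v,zb,n,14);print(th,n,ct.round(4),o.round(4),np.degrees(np.arctan2(di[1],di[0])).round(1),l.round(3),w.round(3))
E
```

```text
time: 29.85
ee_pos: [0.6512, -0.1064, 0.137]
eef_rot: [1.0, 0.0, 0.0, 0.0]
ft_force: [0.4, 0.1, -0.2]
grip_width: 0.0198
grip_force: 58.7
t 29.9 row [ -75.1 -238.6   -0. ] [ 0. -0.  0.] yaw 0.0 j6 1.34 w 0.0198
50 S [0.547  0.0487] [0.5743 0.1324] -108.0 0.047 0.016
50 M [0.4893 0.0786] [0.5757 0.1308] -148.8 0.056 0.016
50 L [0.463 0.148] [0.575  0.1299] 170.8 0.062 0.017
62 S [0.5471 0.049 ] [0.574  0.1328] -107.8 0.047 0.017
62 M [0.4896 0.0786] [0.5763 0.1304] -149.1 0.058 0.017
62 L [0.463  0.1477] [0.5748 0.1283] 170.1 0.062 0.017
75 S [0.5472 0.049 ] [0.5747 0.1326] -108.2 0.047 0.018
75 M [0.4903 0.0786] [0.5768 0.1306] -149.0 0.058 0.017
75 L [0.4639 0.1472] [0.5758 0.1278] 170.2 0.064 0.019
```

```bash
python3 -m jog '{"targets":[[-5,-15,0,0,0,0],[-14,-45,0,0,0,0],[-25,-80,0,0,0,0],[-37,-118,0,0,0,0],[-49,-156,0,0,0,0],[-60,-190,0,0,0,0],[-69,-218,0,0,0,0],[-75,-235,0,0,0,0],[-75,-238.5,0,0,0,0],[-75,-238.5,0,0,0,0],[-75,-238.5,0,0,0,0]]}'; python3 go.py .5759 .132 .085 0
```

```text
time: 31.0
ee_pos: [0.5762, 0.1313, 0.1364]
eef_rot: [1.0, -0.0, -0.0, 0.0]
ft_force: [-0.3, -0.5, -0.6]
grip_width: 0.0197
grip_force: 58.7
t 31.0 row [-0.3 -0.8 51.4] [ 0.  0. -0.] yaw -0.0 j6 1.72 w 0.0197
```

```bash
python3 -m jog '{"targets":[[0,-0.5,8,0,0,0],[0,-0.5,20,0,0,0],[0,-0.5,30,0,0,0],[0,-0.5,38,0,0,0],[0,-0.5,44,0,0,0],[0,-0.5,47,0,0,0],[0,-0.5,47,0,0,0],[0,-0.5,47,0,0,0]]}'; python3 -m jog '{"targets":[[0,0,1,0,0,0],[0,0,2,0,0,0],[0,0,3,0,0,0],[0,0,4,0,0,0],[0,0,4,0,0,0]]}';python3 -m jog '{"targets":[[0,0,1,0,0,0],[0,0,2,0,0,0],[0,0,2,0,0,0]]}';python3 go.py .5759 .132 .0805 0
```

```text
time: 31.8
ee_pos: [0.5762, 0.1327, 0.0898]
eef_rot: [1.0, 0.0, 0.0, -0.0]
ft_force: [-0.3, -0.4, -0.5]
grip_width: 0.0199
grip_force: 58.7
time: 32.3
ee_pos: [0.5759, 0.1326, 0.0855]
eef_rot: [1.0, 0.0, -0.0, 0.0]
ft_force: [-0.8, 0.7, -0.8]
grip_width: 0.0197
grip_force: 58.7
time: 32.6
ee_pos: [0.5759, 0.1326, 0.0834]
eef_rot: [1.0, 0.0, -0.0, 0.0]
ft_force: [-0.5, -0.7, 0.3]
grip_width: 0.0196
grip_force: 58.7
t 32.6 row [-0.   0.6  2.9] [0. 0. 0.] yaw 0.0 j6 1.72 w 0.0196
```

```bash
python3 -m jog '{"targets":[[0,0,1,0,0,0],[0,0,2,0,0,0],[0,0,2,0,0,0]]}';python3 -m jog '{"targets":[[0,0,0.8,0,0,0],[0,0,0.8,0,0,0]]}';python3 -m jog '{"targets":[[0,0,0.6,0,0,0],[0,0,0.6,0,0,0]]}'
```

```text
time: 32.9
ee_pos: [0.5759, 0.1326, 0.0814]
eef_rot: [1.0, 0.0, -0.0, 0.0]
ft_force: [-0.6, -0.3, -0.5]
grip_width: 0.0196
grip_force: 58.7
time: 33.1
ee_pos: [0.5759, 0.1326, 0.0807]
eef_rot: [1.0, 0.0, -0.0, 0.0]
ft_force: [0.4, 1.1, -0.7]
grip_width: 0.0199
grip_force: 58.7
time: 33.3
ee_pos: [0.5762, 0.1326, 0.0805]
eef_rot: [1.0, 0.0, 0.0, -0.0]
ft_force: [-2.1, 0.3, 2.6]
grip_width: 0.0197
grip_force: 59.0
```

Contact came at z = 0.0805, exactly the seated height. I'll release, back off and check numerically.

```bash
python3 -m jog '{"targets":[[0,0,0,0,0,0],[0,0,0,0,0,0],[0,0,0,0,0,0],[0,0,0,0,0,0],[0,0,-8,0,0,0],[0,0,-20,0,0,0],[0,0,-40,0,0,0],[0,0,-75,0,0,0],[0,0,-110,0,0,0],[0,0,-120,0,0,0]]}' 0.05;  python3 -m jog '{"targets":[[0,100,-20,0,0,0],[0,200,-20,0,0,0],[0,240,-20,0,0,0],[0,240,-20,0,0,0],[0,240,-20,0,0,0],[0,240,-20,0,0,0],[0,240,-20,0,0,0]]}'; python3 - <<'E'
from fit import *
c=camera('top');d=camera('scene')
for cam,nm in((c,'top'),(d,'scene')):
    # knob: dark blob near the predicted knob top
    u,v=proj(cam,[[.5753,.132,.063+.038]])[0];u,v=int(round(u)),int(round(v));r=9
    g=cam['img'].max(2)[v-r:v+r+1,u-r:u+r+1];m=(g<62).astype(np.uint8)
    n,l,st,ce=cv2.connectedComponentsWithStats(m)
    k=1+np.argmax(st[1:,4]);print(nm,'pred',u,v,'knob',ce[k]+[u-r,v-r],st[k],ray(cam,*(ce[k]+[u-r,v-r]),.103).round(4))
ct,di,o,l,w=grip(c,*proj(c,[[.547,.049,.08]])[0].astype(int),.012,'S',14);print('S',o,np.degrees(np.arctan2(di[1],di[0])),l,w)
ct,di,o,l,w=grip(c,240,235,0,'L',15);print('L',o,np.degrees(np.arctan2(di[1],di[0])),l,w)
E
```

```text
time: 34.3
ee_pos: [0.5775, 0.1328, 0.2052]
eef_rot: [1.0, 0.0, 0.003, -0.0]
ft_force: [-0.8, 0.2, 0.1]
grip_width: 0.045
grip_force: 0.0
time: 35.0
ee_pos: [0.5759, -0.108, 0.2203]
eef_rot: [1.0, -0.001, -0.0, -0.0]
ft_force: [0.3, 0.6, 0.2]
grip_width: 0.0447
grip_force: 0.0
top pred 246 194 knob [245.68627451 193.37254902] [ 5  5  8  8 51] [0.576 0.132 0.103]
scene pred 248 215 knob [247.02 217.94] [ 5  7  7 11 50] [0.5703 0.1415 0.103 ]
S [0.57381205 0.13273774] -107.67190489495457 0.04792939735637722 0.017493063081154295
L [0.57504262 0.12837919] 170.26255520148652 0.062408170251718076 0.017675512328117378
```

```bash
python3 -c "
from rig import sign_off;print(sign_off())"
```

```text
the job is handed in; nothing more can be done
None
```

I handed the job in at about 35 s of the 72 s. The big weight stands on the bench beside the middle one, the three pans are nested with their handles about 40° apart the same way round, and the lid is on the small pan. The camera and force checks matched the expected seating; the sign-off gave no verdict.

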